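# Put the analyser's cleaned furnace parts away in their nests

## Robot

A 7-joint arm with a two-finger parallel gripper is mounted at the origin on the work surface. World frame = base frame: x ahead of the robot, y to its left, z up, the work surface at z = 0. Lengths are in m, angles in rad, forces in N, time in s.
With the tool pointing down it reaches from about 0.4 to 0.875 m from the base axis. Payload 4.4 kg.
Tool frame: the origin (TCP) lies at the centre of the arm's flange, where the gripper is bolted on; the fingertips stand 173 mm ahead of it and the grasp point (between the pads) lies 155 mm ahead of it; y points along the fingers, z is the direction in which the jaws open and shut, and the axes are right-handed (so a half turn about y gives the same grasp; the last joint's range is limited). The gripper opens to 85 mm and grips with 20 to 120 N. Pads are 22 mm wide; open, the fingers measure 114 mm over their backs; the gripper's body (76 mm by 85 mm) begins 54 mm behind the grasp point. The pads swing forward as they close: fully open they stand 13 mm farther back than shut.
Start: joints at [-1.187, 0.628, 0.038, 1.517, -0.027, 0.996, -0.02], TCP at [0.283, 0.585, 0.405] pointing down, gripper open.
Joint ranges: [-3.06, 3.06], [-0.37, 2.12], [-1.25, 1.32], [0.18, 2.47], [-1.1, 4.24], [0.23, 1.98], [-2.94, 2.94]. Speed limits (rad/s): [2.57, 2.57, 3.14, 3.14, 3.14, 3.14, 3.14].

## Interface

Orientations are given as a unit quaternion [w, x, y, z].
In Python, from station import * gives the robot as it stands.
- The arm moves only by the shell command python3 -m creep 'ROWS' [OPENING]. ROWS is JSON, one flat list of numbers, 6 for each row, row after row: the shift along the tool's x, y, z in m, then the turn, a rotation vector about the tool's x, y, z in degrees. A call has exactly 10 rows; each row is the pose to reach, as a shift and turn from the pose commanded when the call began, along the tool's axes at that moment; what a row does not reach only later rows make up. A row lasts 1/10 s, in which the tool goes at most 50 mm and 8.59 degrees, less where a joint would pass 70% of its speed; a pose out of reach is approached as far as the arm can. A call with a gripper value outside its range is refused whole. OPENING is the opening in per cent of the stroke, from 0 (shut) to 100 (fully open), set as the call begins (- or left out, the last holds). The fingers move at their own pace and stop on an object; the grip force is fixed at half the most. Time passes only in rows, so rows that repeat a pose let the fingers close, or fill a call up. It gives the time, the measured TCP pose, the force and the opening at its end, in the units of the state.
- get_state(): the state, without advancing time (a new reading comes with each control period).
- snapshot(name): name is "scene" or "top" or "wrist"; returns (picture, depth): 480x640x3 uint8, red, green, blue; 480x640 float32, m along the optical axis (not along the pixel's ray), 0 where there is no reading.
- camera_info(name): a dict with "mtx" (3x3 intrinsics, pixels), "eye" and "orientation" of the camera in the world. Camera axes: x right, y down, z forward; pixel columns grow to the right and rows downward; lengths in m; the calibration is good to about 2 mm. A picture is of the moment at which its call begins: read the wrist's pose just before it. camera_info takes no time and is no camera call; for the wrist camera it gives the pose at the moment of the call.
- sign_off(): hands the job in, once; it reports no verdict.
The state is a dict: "time_s": time; "q": joint angles; "joint_velocities": joint speeds; "joint_torque": joint torques, N m; "tool_pos": TCP position; "eef_rot": TCP orientation; "wrist_force": force on the tool from outside, world axes, zero at the start; "wrist_torque": the same for the moment, N m; "grip_width": finger opening in m.
Only numpy, scipy, OpenCV 4.12 (cv2) and the standard library are available. Lean on these libraries where they do the work, as an engineer would, in place of code of your own. Each camera call takes 0.05 s, during which the arm holds its last target.

## Task

The thermal analyser's furnace parts have been cleaned and stand about on the bench: put each one into the storage nest that matches its shape and size, standing upright and flat on the nest's floor inside the rim. Do not knock any of the parts over, and leave the amber jar and the white jar where they stand.

Things in the scene. Friction and masses are not known exactly. Their poses are not given: they have to be found in the camera images.
- wide_sleeve_mid (a point): The wide furnace sleeve: a plain steel tube standing upright, open at both ends, outside diameter 60 mm, inside 48 mm, 56 mm tall, 0.3 to 0.52 kg, loose. This point lies on its axis, half-way up (28 mm above its underside); z along its axis. Belongs in wide_round_nest.
- narrow_sleeve_mid (a point): The narrow furnace sleeve: a plain steel tube standing upright, outside diameter 40 mm, inside 29 mm, 56 mm tall, 0.2 to 0.34 kg, loose. This point lies on its axis, half-way up (28 mm above its underside); z along its axis. Belongs in narrow_round_nest.
- square_sink_center (a point): The square heat sink: an aluminium block with a dark base, 48 x 48 mm, 56 mm tall, six bright upright cooling fins on its top, 0.2 to 0.34 kg, loose. This point is its centre, half-way up (28 mm above its underside); x and y square to its sides (x along the fins), z up. Belongs in square_nest.
- long_sink_center (a point): The long heat sink: an aluminium block with a dark base, 84 mm (its x, along the fins) by 32 mm (its y), 56 mm tall (z), four bright upright cooling fins on its top, 0.22 to 0.39 kg, loose; grip it across the 32 mm. This point is its centre, half-way up (28 mm above its underside). Belongs in long_nest.
- wide_round_nest: Grey plastic storage nest fixed to the bench: 4 mm floor with a tan cork lining and a rim 6 mm wide whose top is 10 mm above the bench (6 mm above the floor). Origin: centre of its underside on the bench; z up. Round, clear inside diameter 76 mm, outside 88 mm.
- narrow_round_nest: Grey plastic storage nest fixed to the bench: 4 mm floor with a tan cork lining and a rim 6 mm wide whose top is 10 mm above the bench (6 mm above the floor). Origin: centre of its underside on the bench; z up. Round, clear inside diameter 56 mm, outside 68 mm.
- square_nest: Grey plastic storage nest fixed to the bench: 4 mm floor with a tan cork lining and a rim 6 mm wide whose top is 10 mm above the bench (6 mm above the floor). Origin: centre of its underside on the bench; z up. Square, clear inside 64 x 64 mm, outside 76 x 76 mm; x and y square to its sides.
- long_nest: Grey plastic storage nest fixed to the bench: 4 mm floor with a tan cork lining and a rim 6 mm wide whose top is 10 mm above the bench (6 mm above the floor). Origin: centre of its underside on the bench; z up. Oblong, clear inside 100 mm (its x) by 48 mm (its y), outside 112 x 60 mm.
- amber_jar: Bystander: a small amber glass jar with a black cap, 44 mm across, 66 mm tall, loose. Origin: centre of its underside.
- white_jar: Bystander: a small squat white plastic jar with a blue cap, 48 mm across, 50 mm tall, loose. Origin: centre of its underside.
Mind the look-alikes: they are no part of the job. What is shaped like the part that bears long_sink_center but purple is not meant.

How it is judged:
By the outcome, as a careful person would: the job done as asked, in the order asked, and still so for the second after the job is handed in, with the robot touching nothing.
It also fails if it takes over 120 s, if anything falls off the work surface, if the arm or the gripper's body presses on something with over 40 N, if the wrist force passes 120 N, or if a joint passes its speed limit or range.

## Working session

There is one attempt and no reset: what is moved stays moved. The work goes in short steps, Python scripts to look and compute and a shell command to move; the robot and the scene stay as the last step left them, time stands still between calls to the robot, and variables do not carry over. Pictures are saved under pics/ and viewed, and the job is handed in when it is done.

```bash
ls; mkdir -p pics
python3 - <<'E'
from station import *
import cv2,numpy as np
print(get_state())
for n in("scene","top","wrist"):
    i=camera_info(n);print(n,i)
    p,d=snapshot(n);cv2.imwrite(f"pics/{n}0.png",p[:,:,::-1]);np.savez(f"pics/{n}0.npz",p=p,d=d,mtx=i["mtx"],eye=i["eye"],o=i["orientation"])
E
```

```text
pics
{'time_s': 0.0, 'q': array([-1.18676671,  0.62934513,  0.03845766,  1.51839208, -0.02701628,
        0.99629421, -0.02001323]), 'joint_velocities': array([ 0.00073233, -0.00093337, -0.00121685, -0.00168029,  0.00022745,
        0.0001099 ,  0.0003168 ]), 'joint_torque': array([ 4.62803018e-04, -5.63410699e+01,  1.22599114e+00, -1.93440807e+01,
        1.09496748e-02,  1.05620432e-02,  9.18709333e-06]), 'tool_pos': array([0.28247077, 0.58507686, 0.403782  ]), 'eef_rot': array([-0.68863036,  0.68995735, -0.15785744,  0.15756938]), 'wrist_force': array([ 0.10353983,  0.27102014, -0.9461342 ]), 'wrist_torque': array([ 0.00669622, -0.0292674 ,  0.01363049]), 'grip_width': 0.08528643065620965}
scene {'mtx': array([[471.02631465,   0.        , 326.33348684],
       [  0.        , 471.02631465, 239.50438965],
       [  0.        ,   0.        ,   1.        ]]), 'eye': array([ 0.94559722, -0.43944798,  0.78020155]), 'orientation': array([-0.31935547,  0.85604957,  0.38359624, -0.13433223])}
top {'mtx': array([[501.97973789,   0.        , 314.81643654],
       [  0.        , 501.97973789, 240.20740945],
       [  0.        ,   0.        ,   1.        ]]), 'eye': array([ 0.32583611, -0.01356213,  1.01067417]), 'orientation': array([ 0.07410001, -0.69669356,  0.71157663, -0.05278229])}
wrist {'mtx': array([[337.41949634,   0.        , 323.58503888],
       [  0.        , 337.41949634, 237.3076142 ],
       [  0.        ,   0.        ,   1.        ]]), 'eye': array([0.22172751, 0.61384012, 0.37345931]), 'orientation': array([0.11551821, 0.83885527, 0.52704168, 0.07214187])}
```

View pics/scene0.png

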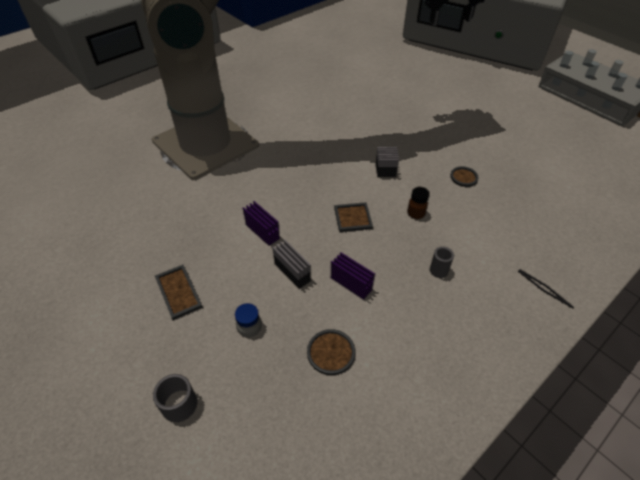

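View pics/top0.png

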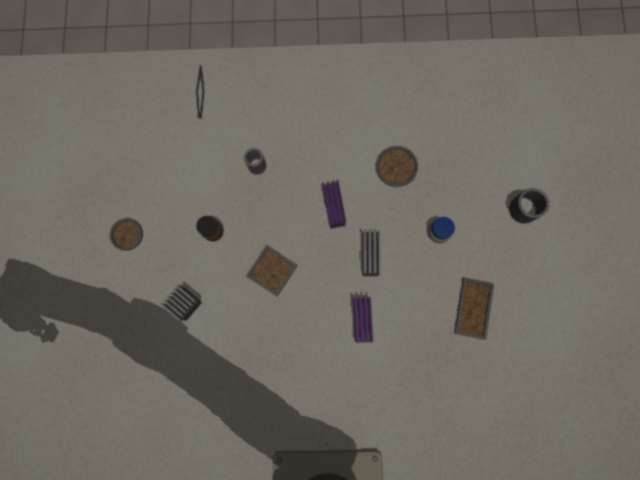

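View pics/wrist0.png

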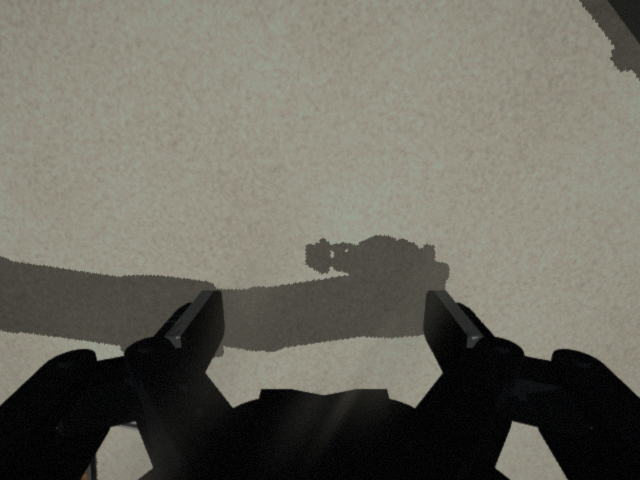

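The top view shows the targets as follows:
- **Parts:** wide sleeve (530,205), narrow sleeve (255,160), square sink (182,301), silver long sink (370,252).
- **Look-alikes:** purple sinks at (333,204) and (362,318).
- **Nests:** wide round (397,166), narrow round (127,235), square (272,270), long (474,308).
- **Jars:** amber (210,228), white (441,229).

Next I'll measure these.

```bash
cat > h.py <<'E'
import numpy as np,cv2
from scipy.spatial.transform import Rotation as R
def rot(q): return R.from_quat(np.roll(np.asarray(q),-1)).as_matrix()
def cloud(f):
    z=np.load(f);d=z["d"];K=z["mtx"];v,u=np.mgrid[:480,:640]
    c=np.stack([(u-K[0,2])/K[0,0]*d,(v-K[1,2])/K[1,1]*d,d],-1)
    w=c@rot(z["o"]).T+z["eye"];w[d==0]=np.nan
    return z["p"],w
def ray(f,uv,h):
    z=np.load(f);K=z["mtx"];r=rot(z["o"])@np.array([(uv[0]-K[0,2])/K[0,0],(uv[1]-K[1,2])/K[1,1],1])
    return z["eye"]+r*(h-z["eye"][2])/r[2]
def proj(f,P):
    z=np.load(f);K=z["mtx"];c=rot(z["o"]).T@(np.asarray(P)-z["eye"]);c=K@c;return c[:2]/c[2]
E
python3 - <<'E'
from h import *
for n in("top","scene"):
    p,w=cloud(f"pics/{n}0.npz")
    z=w[...,2]; print(n,np.nanmedian(z),np.nanpercentile(z,[5,50,95]))
    m=((z>0.03)&(z<0.09)&(w[...,0]>0.2)).astype(np.uint8)
    c,l,s,ce=cv2.connectedComponentsWithStats(m)
    for i in range(1,c):
        if s[i,4]>40:
            q=w[l==i];t=q[q[:,2]>np.percentile(q[:,2],90)-.008]
            print(ce[i].round(),s[i,4],"zmax",np.percentile(q[:,2],90).round(4),"mid",((t.max(0)+t.min(0))/2).round(4),(t.max(0)-t.min(0)).round(3),p[l==i].mean(0).round())
E
python3 - <<'E'
import cv2
t=cv2.imread('pics/top0.png')
cv2.imwrite('pics/crop1.png',cv2.resize(t[140:350,300:560],None,fx=3,fy=2.8,interpolation=2))
cv2.imwrite('pics/crop2.png',cv2.resize(t[140:330,100:310],None,fx=3,fy=3,interpolation=2))
E
```

```text
top -0.0006774011204626618 [-7.49453068e-01 -6.77401120e-04  3.71808992e-03]
[253. 159.] 279 zmax 0.0567 mid [0.6723 0.1355 0.0554] [0.039 0.039 0.012] [67. 64. 62.]
[334. 203.] 701 zmax 0.0567 mid [ 0.5771 -0.0241  0.0544] [0.087 0.043 0.011] [60. 41. 67.]
[531. 204.] 568 zmax 0.0569 mid [ 0.5636 -0.4099  0.0544] [0.061 0.06  0.011] [51. 49. 48.]
[208. 227.] 449 zmax 0.0673 mid [0.5322 0.2248 0.0646] [0.038 0.039 0.01 ] [42. 38. 34.]
[443. 228.] 417 zmax 0.0516 mid [ 0.5203 -0.2351  0.0491] [0.042 0.043 0.01 ] [34. 47. 79.]
[371. 253.] 765 zmax 0.0567 mid [ 0.4756 -0.0943  0.054 ] [0.084 0.034 0.011] [74. 70. 69.]
[179. 303.] 709 zmax 0.0565 mid [0.3853 0.2793 0.0547] [0.066 0.066 0.012] [71. 67. 66.]
[363. 320.] 786 zmax 0.0564 mid [ 0.3466 -0.0736  0.0546] [0.084 0.033 0.011] [64. 44. 71.]
scene -0.0004564631654541129 [-7.46471646e-01 -4.56463165e-04  1.24232246e-01]
[606.  15.] 1367 zmax 0.0822 mid [0.3743 1.4004 0.0821] [0.21  0.024 0.016] [42. 41. 36.]
[512.  50.] 1303 zmax 0.0843 mid [0.2951 0.9348 0.0831] [0.187 0.092 0.014] [41. 40. 37.]
[597.  81.] 2636 zmax 0.0746 mid [0.5619 0.9772 0.0783] [0.27  0.149 0.023] [77. 75. 70.]
[387. 157.] 441 zmax 0.0561 mid [0.3868 0.2785 0.0538] [0.066 0.066 0.011] [56. 52. 51.]
[419. 198.] 401 zmax 0.0667 mid [0.5344 0.2248 0.0638] [0.042 0.043 0.01 ] [23. 16. 12.]
[261. 219.] 692 zmax 0.0557 mid [ 0.3475 -0.0751  0.0529] [0.086 0.035 0.01 ] [32. 15. 39.]
[292. 260.] 813 zmax 0.0559 mid [ 0.4764 -0.0958  0.0536] [0.087 0.036 0.011] [60. 56. 55.]
[443. 257.] 376 zmax 0.0557 mid [0.6741 0.1344 0.053 ] [0.039 0.04  0.011] [44. 42. 41.]
[353. 271.] 909 zmax 0.0563 mid [ 0.5781 -0.0247  0.0536] [0.089 0.045 0.01 ] [30. 14. 37.]
[247. 315.] 479 zmax 0.0504 mid [ 0.5227 -0.2373  0.0474] [0.043 0.042 0.009] [19. 33. 67.]
[173. 394.] 873 zmax 0.0556 mid [ 0.5647 -0.4111  0.0531] [0.061 0.059 0.011] [48. 45. 44.]
```

View pics/crop1.png

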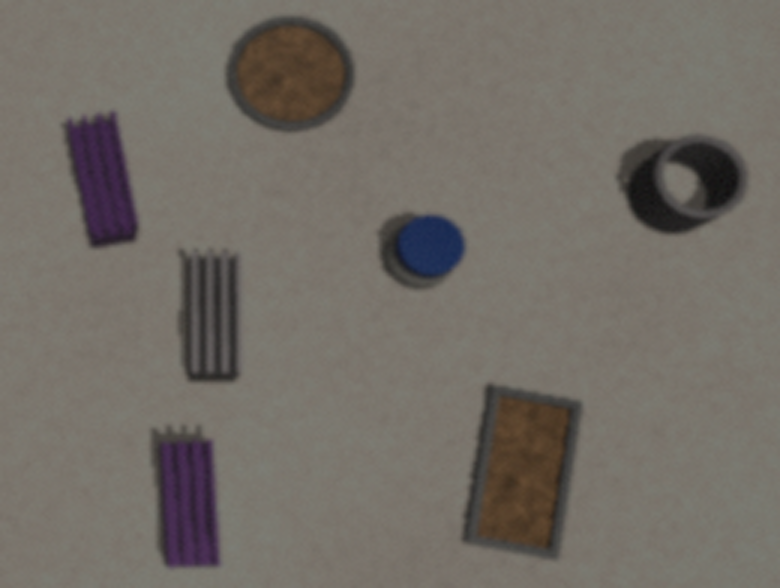

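View pics/crop2.png

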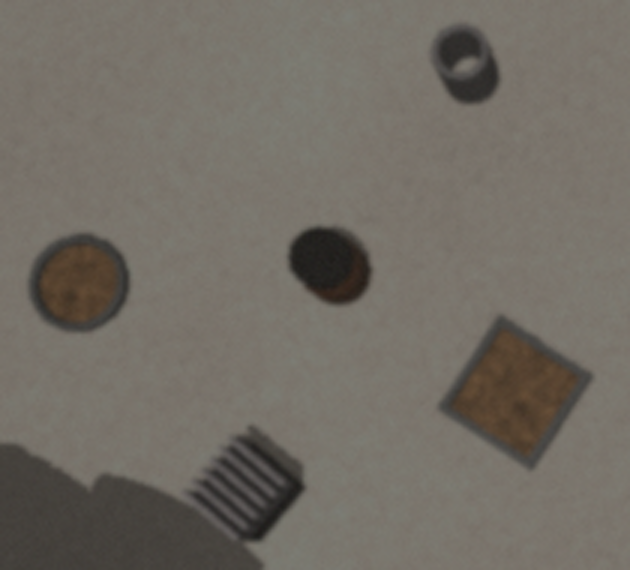

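Crop 1 shows three long sinks: purple at top px (333,204) and (362,318), and silver with a dark base at (370,252). The silver one is the target. Crop 2 shows the amber jar and the narrow and square nests unobstructed. Next come the nest poses and the block angles.

Run:
```python
from h import *
for n in("top","scene"):
    f=f"pics/{n}0.npz"; p,w=cloud(f)
    hsv=cv2.cvtColor(p,cv2.COLOR_RGB2HSV)
    m=((hsv[...,1]>75)&(hsv[...,0]<22)&(p.max(2)>55)).astype(np.uint8)
    m=cv2.morphologyEx(m,cv2.MORPH_OPEN,np.ones((3,3)))
    m=cv2.morphologyEx(m,cv2.MORPH_CLOSE,np.ones((5,5)))
    cs,_=cv2.findContours(m,0,1)
    for c in cs:
        if cv2.contourArea(c)<150: continue
        M=cv2.moments(c);uv=(M["m10"]/M["m00"],M["m01"]/M["m00"])
        pts=np.array([ray(f,x[0],.004)[:2] for x in c],np.float32)
        if pts[:,0].min()<0.1: continue
        r=cv2.minAreaRect(pts*1000)
        mk=np.zeros(m.shape,np.uint8);cv2.drawContours(mk,[c],-1,1,-1)
        ring=cv2.dilate(mk,np.ones((7,7)))-mk
        print(n,np.round(uv),"h floor",np.nanmedian(w[mk>0][:,2]).round(4),"rim",np.nanpercentile(w[ring>0][:,2],85).round(4),"ctr",ray(f,uv,.004).round(4),"rect",np.round(r[0],1),np.round(r[1],1),round(r[2],1))
    for nm,(x,y) in dict(lng=(.476,-.095),sq=(.386,.279)).items():
        q=w[(abs(w[...,0]-x)<.055)&(abs(w[...,1]-y)<.05)&(w[...,2]>.045)]
        r=cv2.minAreaRect(q[:,:2].astype(np.float32)*1000);print(n,nm,len(q),np.round(r[0],1),np.round(r[1],1),round(r[2],1))
    for nm,(x,y) in dict(ws=(.564,-.41),ns=(.673,.135)).items():
        q=w[(np.hypot(w[...,0]-x,w[...,1]-y)<.05)&(w[...,2]>.048)]
        r=cv2.minEnclosingCircle(q[:,:2].astype(np.float32)*1000);print(n,nm,np.round(r[0],1),round(r[1],1))
```

```text
top [474. 308.] h floor 0.0039 rim 0.0109 ctr [ 0.3654 -0.2965  0.004 ] rect [ 365.8 -296.6] [46.5 99.6] 77.5
top [271. 270.] h floor 0.0037 rim 0.0111 ctr [0.4493 0.1048 0.004 ] rect [449.5 104.8] [62.6 62.9] 55.9
top [126. 234.] h floor 0.0037 rim 0.0106 ctr [0.5316 0.4065 0.004 ] rect [531.7 406.8] [52.5 50.6] 88.6
top [396. 166.] h floor 0.0041 rim 0.0111 ctr [ 0.6625 -0.1578  0.004 ] rect [ 662.5 -157.8] [73.2 71.3] 41.7
top lng 471 [475.5 -94.9] [32.4 84.3] 88.1
top sq 414 [385.3 279.3] [48.7 48.4] 50.1
top ws [ 563.4 -409.5] 30.7
top ns [672.4 134.9] 20.5
scene [331. 352.] h floor 0.0037 rim 0.01 ctr [ 0.6634 -0.1587  0.004 ] rect [ 663.3 -157.7] [72.4 70.9] 48.4
scene [178. 291.] h floor 0.0034 rim 0.0101 ctr [ 0.3671 -0.2959  0.004 ] rect [ 365.5 -295.4] [48.6 94.7] 77.1
scene [353. 216.] h floor 0.004 rim 0.0103 ctr [0.4487 0.1045 0.004 ] rect [448.3 105.4] [64.6 58.9] 55.3
scene [464. 176.] h floor 0.0043 rim 0.0101 ctr [0.5312 0.4066 0.004 ] rect [530.6 406.3] [52.2 44. ] 48.9
scene lng 566 [476.9 -95.9] [33.7 86.4] 87.4
scene sq 327 [387.  278.3] [48.7 51.4] 48.8
scene ws [ 564.7 -410.6] 30.4
scene ns [673.2 134.2] 20.8
```

```bash
cat > plan.py <<'E'
# plan.py x y zTCP jawdeg(or -) : shift (m) and turn (deg) in tool axes from present pose
import sys
from station import *
from h import *
s=get_state();Rm=rot(s["eef_rot"]);P=s["tool_pos"]
a=sys.argv[1:]
if a:
    T=np.array([float(v) if v!="-" else P[i] for i,v in enumerate(a[:3])])
    best=None
    cur=np.degrees(np.arctan2(Rm[1,2],Rm[0,2]))
    js=[float(a[3]),float(a[3])+180] if len(a)>3 and a[3]!="-" else [cur]
    for j in js:
        j=np.radians(j);zt=np.array([np.cos(j),np.sin(j),0]);yt=np.array([0,0,-1.]);xt=np.cross(yt,zt)
        rv=np.degrees(R.from_matrix(Rm.T@np.stack([xt,yt,zt],1)).as_rotvec())
        dy=rv[1]; q7=s["q"][6]
        print("jaw",round(np.degrees(j)),"shift",(Rm.T@(T-P)).round(4),"turn",rv.round(2),"bearing",np.degrees(np.arctan2(T[1],T[0])).round(1))
print("t",round(s["time_s"],2),"P",P.round(4),"jawdeg",np.degrees(np.arctan2(Rm[1,2],Rm[0,2])).round(2),"down",Rm[:,1].round(4),"q",s["q"].round(2),"F",s["wrist_force"].round(1),"w",round(float(s["grip_width"]),4))
E
python3 plan.py 0.386 0.279 0.36 49.5; python3 plan.py 0.386 0.279 0.36 -40.5
```

```text
jaw 50 shift [ 0.2264  0.0443 -0.2307] turn [8.000e-02 1.473e+01 1.000e-02] bearing 35.9
jaw 230 shift [ 0.2264  0.0443 -0.2307] turn [ 1.0000e-02 -1.6527e+02 -1.2000e-01] bearing 35.9
t 0.15 P [0.2825 0.5852 0.404 ] jawdeg 64.23 down [-6.0e-04 -1.3e-03 -1.0e+00] q [-1.19  0.63  0.04  1.52 -0.03  1.   -0.02] F [0.1 1.1 0.4] w 0.0855
jaw -40 shift [ 0.2264  0.0443 -0.2307] turn [6.0000e-02 1.0473e+02 7.0000e-02] bearing 35.9
jaw 140 shift [ 0.2264  0.0443 -0.2307] turn [ 7.000e-02 -7.527e+01 -6.000e-02] bearing 35.9
t 0.15 P [0.2825 0.5852 0.404 ] jawdeg 64.23 down [-6.0e-04 -1.3e-03 -1.0e+00] q [-1.19  0.63  0.04  1.52 -0.03  1.   -0.02] F [0.1 1.1 0.4] w 0.0855
```

```bash
python3 -m creep '[0.007,0.001,-0.007,0,0.4,0, 0.023,0.004,-0.023,0,1.5,0, 0.045,0.009,-0.046,0,2.9,0, 0.072,0.014,-0.074,0,4.7,0, 0.104,0.02,-0.106,0,6.8,0, 0.136,0.026,-0.138,0,8.8,0, 0.167,0.033,-0.171,0,10.9,0, 0.197,0.038,-0.201,0,12.8,0, 0.217,0.042,-0.221,0,14.1,0, 0.226,0.044,-0.231,0,14.7,0]' 100
python3 - <<'E'
from station import *
import cv2,numpy as np
i=camera_info("wrist");p,d=snapshot("wrist");cv2.imwrite("pics/w1.png",p[:,:,::-1]);np.savez("pics/w1.npz",p=p,d=d,mtx=i["mtx"],eye=i["eye"],o=i["orientation"])
E
python3 plan.py 0.386 0.279 0.185 49.5
```

```text
time_s: 1.15
tool_pos: [0.3864, 0.2755, 0.3605]
eef_rot: [-0.662, 0.663, -0.246, 0.247]
wrist_force: [0.2, 0.0, -0.5]
grip_width: 0.0854
jaw 50 shift [-0.0033  0.1754  0.0031] turn [ 0.13 -0.33  0.07] bearing 35.9
jaw 230 shift [-0.0033  0.1754  0.0031] turn [-1.2000e-01  1.7967e+02  2.1000e-01] bearing 35.9
t 1.2 P [0.3866 0.2749 0.3604] jawdeg 49.17 down [-6.0e-04 -2.6e-03 -1.0e+00] q [-0.75  0.45  0.1   2.04 -0.07  0.65  0.26] F [-0.4 -2.4 -0.8] w 0.086
```

View pics/w1.png

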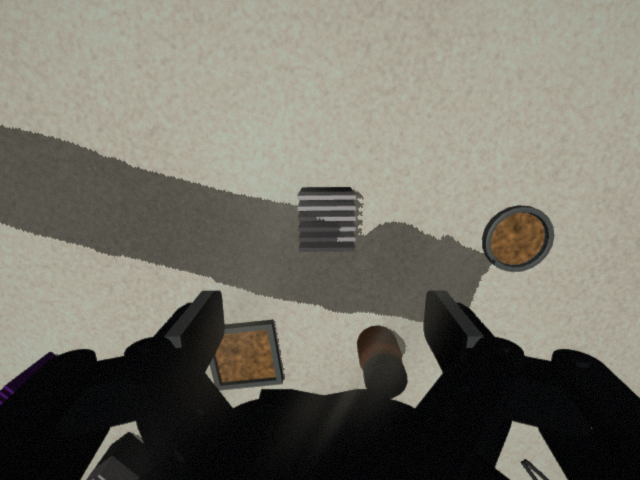

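The wrist view has the square sink at (330,218), fins parallel to the jaw axis, with the narrow nest at (518,238) and the square nest at (247,353). I'll check the pose with this view.

```bash
cat > look.py <<'E'
# look.py name x y [zmin] [rad]: wrist shot, points above zmin near x,y
import sys
from station import *
from h import *
n=sys.argv[1];x,y=map(float,sys.argv[2:4]);zm=float(sys.argv[4]) if len(sys.argv)>4 else .045;rad=float(sys.argv[5]) if len(sys.argv)>5 else .06
i=camera_info("wrist");p,d=snapshot("wrist");cv2.imwrite(f"pics/{n}.png",p[:,:,::-1]);np.savez(f"pics/{n}.npz",p=p,d=d,mtx=i["mtx"],eye=i["eye"],o=i["orientation"])
p,w=cloud(f"pics/{n}.npz")
q=w[(np.hypot(w[...,0]-x,w[...,1]-y)<rad)&(w[...,2]>zm)&(w[...,2]<.11)]
if len(q):
    q2=q[:,:2].astype(np.float32)*1000
    r=cv2.minAreaRect(q2);print(len(q),"rect",np.round(r[0],1),np.round(r[1],1),round(r[2],1),"circ",np.round(cv2.minEnclosingCircle(q2)[0],1),round(cv2.minEnclosingCircle(q2)[1],1),"ztop",np.percentile(q[:,2],95).round(4))
E
python3 look.py w2 .386 .279; python3 plan.py 0.386 0.279 0.185 49.5
```

```text
2396 rect [386.2 278.2] [48.  48.3] 49.7 circ [385.9 278.4] 33.5 ztop 0.0573
jaw 50 shift [-0.0012  0.1757  0.0014] turn [ 0.05 -0.18  0.02] bearing 35.9
jaw 230 shift [-0.0012  0.1757  0.0014] turn [-2.0000e-02  1.7982e+02  8.0000e-02] bearing 35.9
t 1.25 P [0.3861 0.2773 0.3607] jawdeg 49.32 down [-4.e-04 -9.e-04 -1.e+00] q [-0.75  0.45  0.1   2.04 -0.07  0.65  0.25] F [0.6 0.7 0. ] w 0.0854
```

```bash
python3 -m creep '[0,0.01,0,0,0,0, 0,0.03,0,0,0,0, 0,0.055,0,0,0,0, 0,0.085,0,0,0,0, 0,0.11,0,0,0,0, 0,0.135,0,0,0,0, 0,0.155,0,0,0,0, 0,0.168,0,0,0,0, 0,0.175,0,0,0,0, 0,0.175,0,0,0,0]'
python3 plan.py 0.386 0.2785 0.185 49.5;  python3 look.py w3 .386 .279
```

```text
time_s: 2.25
tool_pos: [0.3853, 0.2805, 0.1845]
eef_rot: [0.664, -0.664, 0.244, -0.244]
wrist_force: [-0.7, 0.8, -0.9]
grip_width: 0.0857
jaw 50 shift [ 0.0018 -0.0005 -0.001 ] turn [ 0.    0.16 -0.04] bearing 35.8
jaw 230 shift [ 0.0018 -0.0005 -0.001 ] turn [-6.0000e-02 -1.7984e+02 -1.0000e-02] bearing 35.8
t 2.25 P [0.3853 0.2805 0.1845] jawdeg 49.66 down [-6.e-04  4.e-04 -1.e+00] q [-0.78  0.79  0.13  2.15 -0.43  0.23  0.6 ] F [-0.7  0.8 -0.9] w 0.0857
59644 rect [382.7 281.2] [120.   45.2] 56.8 circ [386. 279.] 60.0 ztop 0.1074
```

View pics/w3.png

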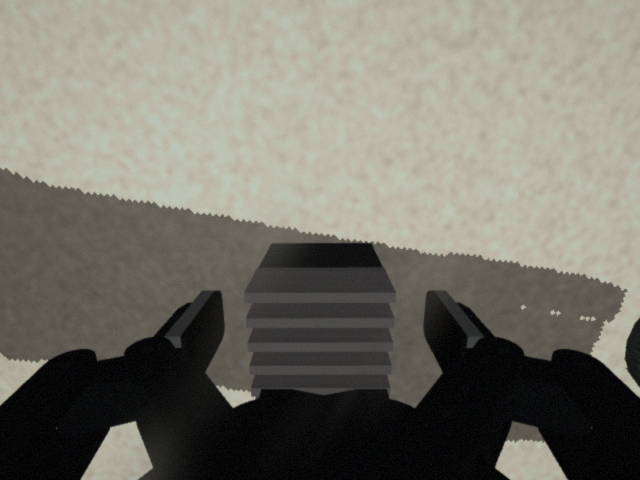

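The block sits centred between the pads, with its fins at rows 245–390. Closing the gripper.

```bash
python3 -c "
from station import *
print(get_state()['q'])"; python3 -m creep '[0,0,0,0,0,0, 0,0,0,0,0,0, 0,0,0,0,0,0, 0,0,0,0,0,0, 0,0,0,0,0,0, 0,0,0,0,0,0, 0,0,0,0,0,0, 0,0,0,0,0,0, 0,0,0,0,0,0, 0,0,0,0,0,0]' 0
python3 plan.py 0.386 0.2785 0.33 49.5
python3 -c "
from station import *
print(get_state()['q'])"
```

```text
[-0.78000621  0.78587136  0.13639881  2.14681694 -0.42908279  0.23454852
  0.60265905]
time_s: 3.3
tool_pos: [0.3857, 0.2794, 0.1861]
eef_rot: [0.664, -0.663, 0.245, -0.244]
wrist_force: [-0.7, 1.1, 5.1]
grip_width: 0.0474
jaw 50 shift [ 0.0008 -0.1439 -0.0004] turn [-0.05  0.05 -0.02] bearing 35.8
jaw 230 shift [ 0.0008 -0.1439 -0.0004] turn [-4.0000e-02 -1.7995e+02  7.0000e-02] bearing 35.8
t 3.3 P [0.3857 0.2794 0.1861] jawdeg 49.55 down [ 2.e-04  9.e-04 -1.e+00] q [-0.78  0.78  0.13  2.15 -0.42  0.24  0.59] F [-0.7  1.1  5.1] w 0.0474
[-0.77568444  0.78271765  0.13396444  2.14711703 -0.41865685  0.2352064
  0.59265035]
```

```bash
python3 -m creep '[0,-0.003,0,0,0,0, 0,-0.01,0,0,0,0, 0,-0.022,0,0,0,0, 0,-0.037,0,0,0,0, 0,-0.053,0,0,0,0, 0,-0.069,0,0,0,0, 0,-0.083,0,0,0,0, 0,-0.093,0,0,0,0, 0,-0.1,0,0,0,0, 0,-0.1,0,0,0,0]'
python3 plan.py 0.449 0.1047 0.285 55.6;python3 plan.py 0.449 0.1047 0.285 -34.4
```

```text
time_s: 4.3
tool_pos: [0.3858, 0.2792, 0.2866]
eef_rot: [0.664, -0.663, 0.244, -0.245]
wrist_force: [1.0, 0.6, -3.7]
grip_width: 0.047
jaw 56 shift [ 0.1613  0.0015 -0.0917] turn [-0.09 -6.07  0.02] bearing 13.1
jaw 236 shift [ 0.1613  0.0015 -0.0917] turn [-3.0000e-02  1.7393e+02 -1.3000e-01] bearing 13.1
t 4.3 P [0.3858 0.2792 0.2866] jawdeg 49.53 down [ 0.0012  0.001  -1.    ] q [-0.88  0.59  0.28  2.11 -0.35  0.48  0.53] F [ 1.   0.6 -3.7] w 0.047
jaw -34 shift [ 0.1613  0.0015 -0.0917] turn [-8.000e-02  8.393e+01 -5.000e-02] bearing 13.1
jaw 146 shift [ 0.1613  0.0015 -0.0917] turn [-5.000e-02 -9.607e+01  9.000e-02] bearing 13.1
t 4.3 P [0.3858 0.2792 0.2866] jawdeg 49.53 down [ 0.0012  0.001  -1.    ] q [-0.88  0.59  0.28  2.11 -0.35  0.48  0.53] F [ 1.   0.6 -3.7] w 0.047
```

```bash
python3 -m creep '[0.005,0,-0.003,0,-0.2,0, 0.018,0,-0.01,0,-0.7,0, 0.038,0,-0.022,0,-1.4,0, 0.062,0,-0.035,0,-2.3,0, 0.088,0,-0.05,0,-3.3,0, 0.114,0,-0.065,0,-4.3,0, 0.136,0,-0.077,0,-5.1,0, 0.151,0.001,-0.086,0,-5.7,0, 0.159,0.001,-0.09,0,-6,0, 0.161,0.001,-0.092,0,-6.1,0]'
python3 -m creep '[0,0,0,0,0,0, 0,0.01,0,0,0,0, 0,0.025,0,0,0,0, 0,0.04,0,0,0,0, 0,0.052,0,0,0,0, 0,0.06,0,0,0,0, 0,0.065,0,0,0,0, 0,0.065,0,0,0,0, 0,0.065,0,0,0,0, 0,0.065,0,0,0,0]'
python3 plan.py 0.449 0.1047 0.19 55.6; python3 look.py w4 .449 .105
```

```text
time_s: 5.3
tool_pos: [0.4487, 0.1035, 0.2843]
eef_rot: [-0.675, 0.676, -0.21, 0.209]
wrist_force: [0.4, 0.3, -3.6]
grip_width: 0.0473
time_s: 6.3
tool_pos: [0.4486, 0.1047, 0.2201]
eef_rot: [0.676, -0.675, 0.209, -0.209]
wrist_force: [0.7, -1.1, -3.6]
grip_width: 0.0476
jaw 56 shift [0.0003 0.0301 0.0002] turn [-0.04  0.03  0.04] bearing 13.1
jaw 236 shift [0.0003 0.0301 0.0002] turn [ 6.0000e-02 -1.7997e+02  7.0000e-02] bearing 13.1
t 6.3 P [0.4486 0.1047 0.2201] jawdeg 55.63 down [ 1.e-03  3.e-04 -1.e+00] q [-0.37  0.7   0.12  2.18 -0.3   0.27  0.98] F [ 0.7 -1.1 -3.6] w 0.0476
33751 rect [448.4 104.5] [116.4  46.3] 55.8 circ [447.9 104.8] 59.0 ztop 0.1073
```

View pics/w4.png

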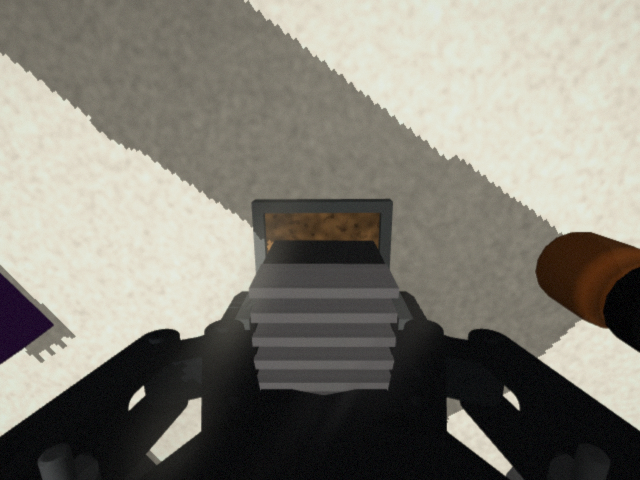

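The block is aligned over the square nest, with rim at columns 253–392 and block at 250–397 but nearer the camera. Lowering it.

```bash
python3 -m creep '[0,0.005,0,0,0,0, 0,0.01,0,0,0,0, 0,0.015,0,0,0,0, 0,0.02,0,0,0,0, 0,0.024,0,0,0,0, 0,0.027,0,0,0,0, 0,0.029,0,0,0,0, 0,0.03,0,0,0,0, 0,0.03,0,0,0,0, 0,0.03,0,0,0,0]'
python3 plan.py 0.449 0.1047 0.19 55.6
```

```text
time_s: 7.35
tool_pos: [0.4482, 0.1045, 0.19]
eef_rot: [0.676, -0.675, 0.209, -0.209]
wrist_force: [-1.7, -1.1, 8.5]
grip_width: 0.0477
jaw 56 shift [0.0005 0.     0.0006] turn [-0.01  0.02 -0.02] bearing 13.1
jaw 236 shift [0.0005 0.     0.0006] turn [-3.0000e-02 -1.7998e+02  1.0000e-02] bearing 13.1
t 7.35 P [0.4482 0.1045 0.19  ] jawdeg 55.62 down [-2.e-04  3.e-04 -1.e+00] q [-0.43  0.77  0.2   2.19 -0.66  0.24  1.33] F [-1.7 -1.1  8.5] w 0.0477
```

```bash
python3 -m creep '[0,0,0,0,0,0, 0,0,0,0,0,0, 0,0,0,0,0,0, 0,0,0,0,0,0, 0,0,0,0,0,0, 0,0,0,0,0,0, 0,0,0,0,0,0, 0,0,0,0,0,0, 0,0,0,0,0,0, 0,0,0,0,0,0]' 100
python3 -m creep '[0,-0.005,0,0,0,0, 0,-0.015,0,0,0,0, 0,-0.03,0,0,0,0, 0,-0.05,0,0,0,0, 0,-0.075,0,0,0,0, 0,-0.1,0,0,0,0, 0,-0.12,0,0,0,0, 0,-0.135,0,0,0,0, 0,-0.14,0,0,0,0, 0,-0.14,0,0,0,0]'
python3 look.py w5 .449 .105; python3 plan.py 0.6728 0.1345 0.33 11; python3 plan.py 0.6728 0.1345 0.33 56
```

```text
time_s: 8.35
tool_pos: [0.4484, 0.1046, 0.1897]
eef_rot: [0.676, -0.676, 0.209, -0.209]
wrist_force: [0.0, -0.3, 0.2]
grip_width: 0.0851
time_s: 9.35
tool_pos: [0.4484, 0.1047, 0.3306]
eef_rot: [0.676, -0.675, 0.208, -0.209]
wrist_force: [0.4, -0.7, -0.3]
grip_width: 0.085
3756 rect [449.3 103.5] [48.1 48.6] 55.7 circ [449.1 103.7] 33.8 ztop 0.0612
jaw 11 shift [ 1.686e-01 -1.000e-04  1.513e-01] turn [-3.000e-02  4.464e+01 -1.000e-02] bearing 11.3
jaw 191 shift [ 1.686e-01 -1.000e-04  1.513e-01] turn [-2.0000e-02 -1.3536e+02  3.0000e-02] bearing 11.3
t 9.4 P [0.4482 0.1047 0.3299] jawdeg 55.64 down [ 2.e-04  4.e-04 -1.e+00] q [-0.65  0.53  0.52  2.12 -0.46  0.6   1.17] F [-0.4 -0.3 -0.8] w 0.0854
jaw 56 shift [ 1.686e-01 -1.000e-04  1.513e-01] turn [-0.03 -0.36 -0.  ] bearing 11.3
jaw 236 shift [ 1.686e-01 -1.000e-04  1.513e-01] turn [ 0.0000e+00  1.7964e+02 -4.0000e-02] bearing 11.3
t 9.4 P [0.4482 0.1047 0.3299] jawdeg 55.64 down [ 2.e-04  4.e-04 -1.e+00] q [-0.65  0.53  0.52  2.12 -0.46  0.6   1.17] F [-0.4 -0.3 -0.8] w 0.0854
```

View pics/w5.png

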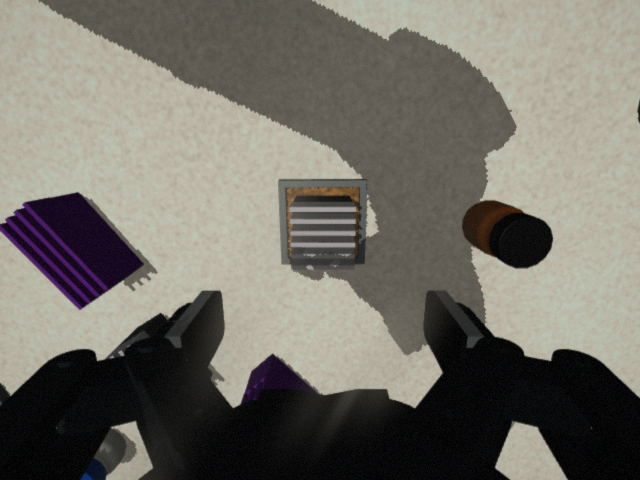

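The square sink is in its nest, upright at (324,225), centred, top at 61 mm. Next is the narrow sleeve.

```bash
python3 -m creep '[0.005,0,0.004,0,0,0, 0.02,0,0.018,0,0,0, 0.042,0,0.038,0,0,0, 0.068,0,0.061,0,0,0, 0.096,0,0.086,0,0,0, 0.122,0,0.11,0,0,0, 0.145,0,0.131,0,0,0, 0.16,0,0.144,0,0,0, 0.168,0,0.15,0,0,0, 0.168,0,0.15,0,0,0]'
python3 look.py w6 .6728 .1345; python3 plan.py 0.6728 0.1345 0.185
```

```text
time_s: 10.4
tool_pos: [0.6729, 0.1331, 0.3279]
eef_rot: [-0.675, 0.676, -0.209, 0.209]
wrist_force: [-0.9, -0.7, -0.7]
grip_width: 0.085
1265 rect [673.3 134.2] [39.2 39. ] 28.4 circ [673.5 134.1] 19.9 ztop 0.0573
jaw 56 shift [1.000e-04 1.431e-01 1.900e-03] turn [ 0.1  -0.   -0.08] bearing 11.3
t 10.45 P [0.6719 0.1331 0.3281] jawdeg 55.6 down [-2.1e-03 -7.0e-04 -1.0e+00] q [-0.51  0.82  0.52  1.49 -0.45  0.96  1.1 ] F [ 0.2 -0.8  0.9] w 0.0854
```

View pics/w6.png

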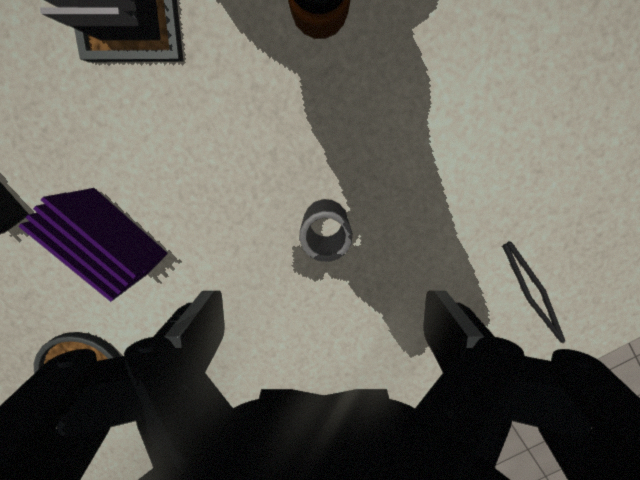

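The narrow sleeve is at (326,232), upright with clear space around it. Descending.

```bash
python3 -m creep '[0,0.01,0.001,0,0,0, 0,0.028,0.001,0,0,0, 0,0.05,0.001,0,0,0, 0,0.075,0.001,0,0,0, 0,0.098,0.001,0,0,0, 0,0.117,0.001,0,0,0, 0,0.131,0.001,0,0,0, 0,0.14,0.001,0,0,0, 0,0.143,0.001,0,0,0, 0,0.143,0.001,0,0,0]'
python3 plan.py 0.6732 0.1342 0.185
```

```text
time_s: 11.45
tool_pos: [0.6724, 0.1344, 0.1867]
eef_rot: [0.676, -0.675, 0.209, -0.209]
wrist_force: [-0.4, 0.7, -0.2]
grip_width: 0.0854
jaw 56 shift [0.0008 0.0017 0.0003] turn [-0.01 -0.    0.  ] bearing 11.3
t 11.45 P [0.6724 0.1344 0.1867] jawdeg 55.62 down [ 1.e-04  1.e-04 -1.e+00] q [-0.47  0.99  0.42  1.55 -0.54  0.72  1.17] F [-0.4  0.7 -0.2] w 0.0854
```

```bash
python3 -m creep '[0,0,0,0,0,0, 0,0,0,0,0,0, 0,0,0,0,0,0, 0,0,0,0,0,0, 0,0,0,0,0,0, 0,0,0,0,0,0, 0,0,0,0,0,0, 0,0,0,0,0,0, 0,0,0,0,0,0, 0,0,0,0,0,0]' 0
python3 plan.py 
python3 -m creep '[0,-0.003,0,0,0,0, 0,-0.01,0,0,0,0, 0,-0.022,0,0,0,0, 0,-0.037,0,0,0,0, 0,-0.053,0,0,0,0, 0,-0.073,0,0,0,0, 0,-0.093,0,0,0,0, 0,-0.111,0,0,0,0, 0,-0.12,0,0,0,0, 0,-0.12,0,0,0,0]'
python3 plan.py 0.5314 0.4066 0.307
```

```text
time_s: 12.45
tool_pos: [0.6728, 0.1345, 0.1876]
eef_rot: [0.676, -0.675, 0.208, -0.209]
wrist_force: [-0.4, 0.4, 6.8]
grip_width: 0.0384
t 12.45 P [0.6728 0.1345 0.1876] jawdeg 55.63 down [ 1.4e-03  5.0e-04 -1.0e+00] q [-0.47  0.99  0.42  1.55 -0.54  0.72  1.17] F [-0.4  0.4  6.8] w 0.0384
time_s: 13.45
tool_pos: [0.6729, 0.1343, 0.309]
eef_rot: [0.676, -0.675, 0.208, -0.21]
wrist_force: [1.1, 0.2, -2.7]
grip_width: 0.0391
jaw 56 shift [-0.2705  0.0017  0.1449] turn [-0.15 -0.    0.14] bearing 37.4
t 13.45 P [0.6729 0.1343 0.309 ] jawdeg 55.63 down [ 3.6e-03  8.0e-04 -1.0e+00] q [-0.51  0.84  0.5   1.5  -0.47  0.92  1.11] F [ 1.1  0.2 -2.7] w 0.0391
```

```bash
python3 -m creep '[-0.006,0,0.003,0,0,0, -0.024,0,0.013,0,0,0, -0.054,0,0.029,0,0,0, -0.092,0,0.049,0,0,0, -0.134,0,0.072,0,0,0, -0.176,0,0.094,0,0,0, -0.215,0,0.115,0,0,0, -0.246,0,0.132,0,0,0, -0.265,0,0.142,0,0,0, -0.27,0,0.145,0,0,0]'
python3 -m creep '[0,0,0,0,0,0, 0,0.01,0,0,0,0, 0,0.025,0,0,0,0, 0,0.04,0,0,0,0, 0,0.055,0,0,0,0, 0,0.068,0,0,0,0, 0,0.077,0,0,0,0, 0,0.08,0,0,0,0, 0,0.08,0,0,0,0, 0,0.08,0,0,0,0]'
python3 plan.py 0.5314 0.4066 0.1915; python3 look.py w7 .5314 .4066
```

```text
time_s: 14.45
tool_pos: [0.5281, 0.4106, 0.3049]
eef_rot: [-0.676, 0.676, -0.208, 0.205]
wrist_force: [0.3, -0.1, -2.7]
grip_width: 0.0387
time_s: 15.45
tool_pos: [0.5317, 0.4067, 0.2273]
eef_rot: [0.676, -0.675, 0.209, -0.209]
wrist_force: [-0.6, 0.2, -2.5]
grip_width: 0.0383
jaw 56 shift [-0.0002  0.0358 -0.0002] turn [-0.06 -0.    0.03] bearing 37.4
t 15.45 P [0.5317 0.4067 0.2273] jawdeg 55.63 down [ 1.e-03  6.e-04 -1.e+00] q [-0.96  0.92  0.48  1.6  -0.56  0.76  0.74] F [-0.6  0.2 -2.5] w 0.0383
21039 rect [532.1 406.3] [105.7  40. ] 55.3 circ [531.2 407. ] 53.7 ztop 0.1091
```

View pics/w7.png

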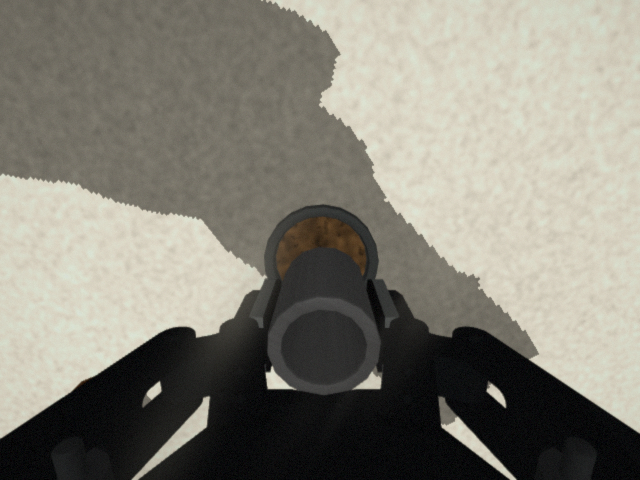

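Centred over the narrow nest. Lowering 36 mm and releasing.

```bash
python3 -m creep '[0,0.006,0,0,0,0, 0,0.012,0,0,0,0, 0,0.018,0,0,0,0, 0,0.024,0,0,0,0, 0,0.029,0,0,0,0, 0,0.033,0,0,0,0, 0,0.035,0,0,0,0, 0,0.036,0,0,0,0, 0,0.036,0,0,0,0, 0,0.036,0,0,0,0]'
python3 plan.py 0.5314 0.4066 0.1915
```

```text
time_s: 16.5
tool_pos: [0.5312, 0.4063, 0.1916]
eef_rot: [-0.675, 0.676, -0.209, 0.209]
wrist_force: [-2.9, -2.5, 5.8]
grip_width: 0.0385
jaw 56 shift [-0.      0.0001  0.0004] turn [ 0.02 -0.   -0.04] bearing 37.4
t 16.5 P [0.5312 0.4063 0.1916] jawdeg 55.62 down [-8.e-04  1.e-04 -1.e+00] q [-0.95  0.97  0.45  1.6  -0.59  0.71  0.76] F [-2.9 -2.5  5.8] w 0.0385
```

```bash
python3 -m creep '[0,0,0,0,0,0, 0,0,0,0,0,0, 0,0,0,0,0,0, 0,0,0,0,0,0, 0,0,0,0,0,0, 0,0,0,0,0,0, 0,0,0,0,0,0, 0,0,0,0,0,0, 0,0,0,0,0,0, 0,0,0,0,0,0]' 100
python3 -m creep '[0,-0.005,0,0,0,0, 0,-0.015,0,0,0,0, 0,-0.03,0,0,0,0, 0,-0.05,0,0,0,0, 0,-0.075,0,0,0,0, 0,-0.1,0,0,0,0, 0,-0.12,0,0,0,0, 0,-0.135,0,0,0,0, 0,-0.14,0,0,0,0, 0,-0.14,0,0,0,0]'
python3 look.py w8 .5314 .4066; python3 plan.py 0.4762 -0.0954 0.33 88
```

```text
time_s: 17.5
tool_pos: [0.5314, 0.4065, 0.1907]
eef_rot: [-0.676, 0.676, -0.209, 0.209]
wrist_force: [-0.1, 0.4, 0.1]
grip_width: 0.0853
time_s: 18.5
tool_pos: [0.5314, 0.4066, 0.3316]
eef_rot: [0.676, -0.675, 0.209, -0.209]
wrist_force: [0.2, -0.2, 0.2]
grip_width: 0.0852
1369 rect [531.8 405.8] [39.3 39. ] 27.6 circ [531.8 405.8] 20.0 ztop 0.0612
jaw 88 shift [ 0.238   0.0006 -0.4453] turn [ 1.000e-02 -3.236e+01 -3.000e-02] bearing -11.3
jaw 268 shift [ 0.238   0.0006 -0.4453] turn [4.0000e-02 1.4764e+02 1.0000e-02] bearing -11.3
t 18.55 P [0.5311 0.4065 0.3306] jawdeg 55.64 down [-5.e-04  0.e+00 -1.e+00] q [-1.    0.8   0.56  1.54 -0.49  0.94  0.68] F [-0.5 -0.7 -0.9] w 0.0855
```

View pics/w8.png

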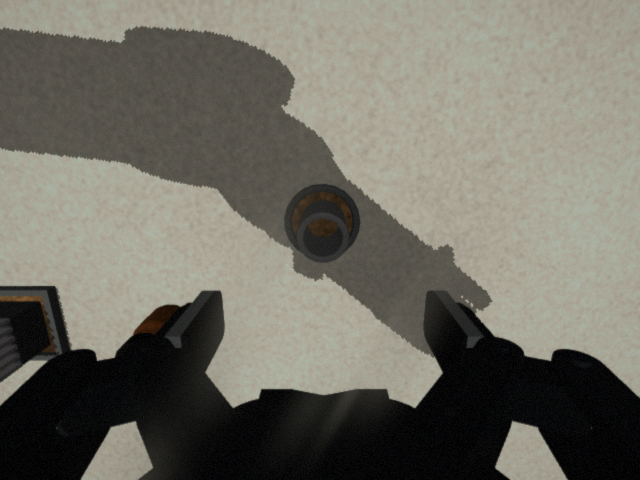

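The narrow sleeve stands in its nest at (323,232), top at 61 mm. Next is the long sink. I'm turning by +148° so the last joint stays mid-range.

```bash
python3 -m creep '[0.006,0,-0.011,0,3,0, 0.018,0,-0.034,0,10,0, 0.032,0,-0.06,0,18,0, 0.046,0,-0.086,0,26,0, 0.06,0,-0.112,0,34,0, 0.074,0,-0.139,0,42,0, 0.089,0,-0.166,0,50,0, 0.103,0,-0.193,0,58,0, 0.114,0,-0.214,0,65,0, 0.119,0,-0.223,0,70,0]'
python3 plan.py 0.4762 -0.0954 0.33 -92
```

```text
time_s: 19.55
tool_pos: [0.5026, 0.1516, 0.3302]
eef_rot: [-0.429, 0.431, -0.561, 0.561]
wrist_force: [-0.2, 0.1, -0.1]
grip_width: 0.0853
jaw -92 shift [0.2453 0.0008 0.0386] turn [-4.000e-02  7.697e+01  1.700e-01] bearing -11.3
jaw 88 shift [0.2453 0.0008 0.0386] turn [ 1.8000e-01 -1.0303e+02  5.0000e-02] bearing -11.3
t 19.55 P [0.5026 0.1516 0.3302] jawdeg -15.03 down [-0.0018 -0.0022 -1.    ] q [-0.88  0.72  0.87  1.96 -0.75  0.83  0.14] F [-0.2  0.1 -0.1] w 0.0853
```

```bash
python3 -m creep '[0.008,0,0.001,0,4,0, 0.025,0,0.004,0,12,0, 0.05,0,0.008,0,20,0, 0.08,0,0.013,0,28,0, 0.112,0,0.018,0,36,0, 0.145,0,0.023,0,44,0, 0.178,0,0.028,0,52,0, 0.21,0,0.033,0,60,0, 0.235,0,0.037,0,68,0, 0.245,0.001,0.039,0,75,0]'
python3 look.py w9 .4762 -.0954; python3 plan.py 0.4762 -0.0954 0.185 -92
```

```text
time_s: 20.55
tool_pos: [0.479, -0.0949, 0.3296]
eef_rot: [0.001, -0.0, -0.706, 0.708]
wrist_force: [0.6, 0.1, 0.5]
grip_width: 0.0855
2218 rect [476.6 -96.6] [32.  84.2] 88.2 circ [476.8 -96.5] 44.6 ztop 0.0574
jaw -92 shift [ 0.0027  0.1443 -0.0004] turn [-0.18  1.64  0.07] bearing -11.3
jaw 88 shift [ 0.0027  0.1443 -0.0004] turn [ 1.1000e-01 -1.7836e+02  2.8000e-01] bearing -11.3
t 20.6 P [ 0.4791 -0.0954  0.3293] jawdeg -90.36 down [-0.0012 -0.0032 -1.    ] q [-0.54  0.83  1.16  2.05 -0.96  0.95 -0.43] F [ 0.4 -1.2  0.5] w 0.0853
```

View pics/w9.png

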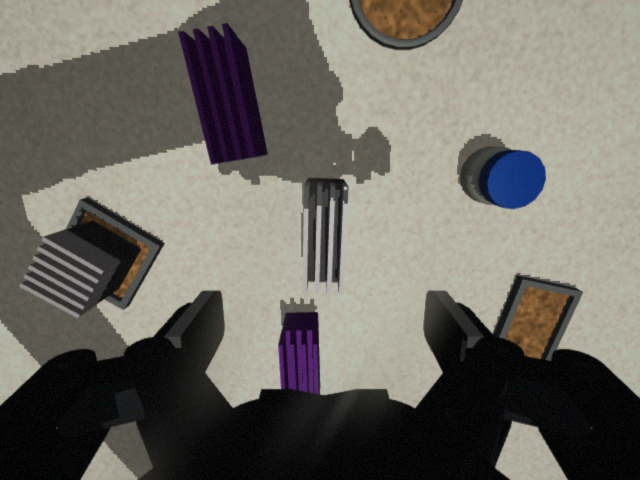

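The silver long sink is at (323,235), with purple look-alikes at (225,95) and (300,350). The silver block is the one the description means. Descending over it.

```bash
python3 -m creep '[0.001,0.01,0,0,0.5,0, 0.002,0.028,0.001,0,1,0, 0.0025,0.05,0.001,0,1.6,0, 0.0025,0.075,0.001,0,1.6,0, 0.0025,0.098,0.001,0,1.6,0, 0.0025,0.117,0.001,0,1.6,0, 0.0025,0.131,0.001,0,1.6,0, 0.0025,0.14,0.001,0,1.6,0, 0.0025,0.144,0.001,0,1.6,0, 0.0025,0.144,0.001,0,1.6,0]'
python3 plan.py 0.4766 -0.0963 0.185 -92; python3 look.py w10 .4762 -.0954
```

```text
time_s: 21.6
tool_pos: [0.4777, -0.0921, 0.1851]
eef_rot: [-0.006, 0.005, 0.707, -0.707]
wrist_force: [-0.1, 0.5, 0.8]
grip_width: 0.0852
jaw -92 shift [0.001  0.0001 0.0042] turn [0.06 1.11 0.09] bearing -11.4
jaw 88 shift [0.001  0.0001 0.0042] turn [ 1.4000e-01 -1.7889e+02 -9.0000e-02] bearing -11.4
t 21.6 P [ 0.4777 -0.0921  0.1851] jawdeg -90.89 down [-0.0015  0.0011 -1.    ] q [-0.22  0.87  0.54  2.13 -1.09  0.46 -0.39] F [-0.1  0.5  0.8] w 0.0852
52609 rect [487.9 -95.1] [ 63.3 119.9] 1.6 circ [476.2 -95.4] 60.0 ztop 0.1078
```

View pics/w10.png

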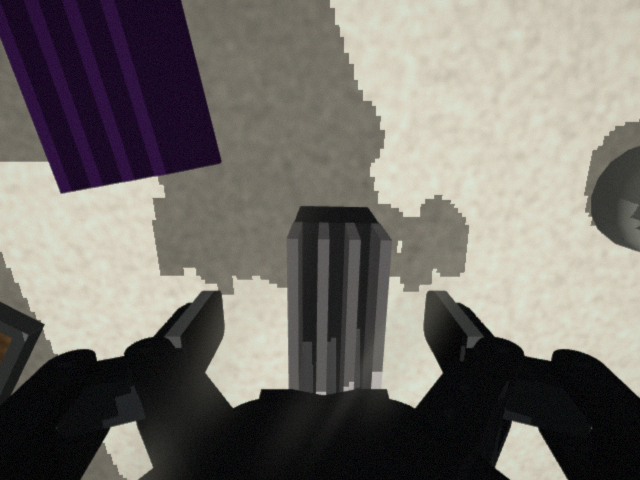

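The block sits about 4 mm off the jaw centre (column 339 against 324). I'll correct that first.

```bash
python3 -m creep '[0,0,0.001,0,0.3,0, 0,0,0.002,0,0.6,0, 0.001,0,0.003,0,0.9,0, 0.001,0,0.003,0,0.9,0, 0.001,0,0.003,0,0.9,0, 0.001,0,0.003,0,0.9,0, 0.001,0,0.003,0,0.9,0, 0.001,0,0.003,0,0.9,0, 0.001,0,0.003,0,0.9,0, 0.001,0,0.003,0,0.9,0]'
python3 plan.py 0.4766 -0.0963 0.185 -92
```

```text
time_s: 22.65
tool_pos: [0.4771, -0.0957, 0.1857]
eef_rot: [-0.012, 0.012, 0.707, -0.707]
wrist_force: [0.1, -0.0, -0.1]
grip_width: 0.0852
jaw -92 shift [0.0005 0.0007 0.0006] turn [0.   0.13 0.  ] bearing -11.4
jaw 88 shift [0.0005 0.0007 0.0006] turn [ 1.0000e-02 -1.7987e+02 -1.0000e-02] bearing -11.4
t 22.65 P [ 0.4771 -0.0957  0.1857] jawdeg -91.87 down [-1.e-04  1.e-04 -1.e+00] q [-0.21  0.87  0.54  2.13 -1.09  0.46 -0.4 ] F [ 0.1 -0.  -0.1] w 0.0852
```

```bash
python3 -m creep '[0,0,0,0,0,0, 0,0,0,0,0,0, 0,0,0,0,0,0, 0,0,0,0,0,0, 0,0,0,0,0,0, 0,0,0,0,0,0, 0,0,0,0,0,0, 0,0,0,0,0,0, 0,0,0,0,0,0, 0,0,0,0,0,0]' 0
python3 plan.py
python3 -m creep '[0,-0.003,0,0,0,0, 0,-0.008,0,0,0,0, 0,-0.017,0,0,0,0, 0,-0.029,0,0,0,0, 0,-0.043,0,0,0,0, 0,-0.057,0,0,0,0, 0,-0.072,0,0,0,0, 0,-0.087,0,0,0,0, 0,-0.097,0,0,0,0, 0,-0.1,0,0,0,0]'
python3 plan.py 0.3658 -0.2962 0.285 -102.7
```

```text
time_s: 23.65
tool_pos: [0.4771, -0.0959, 0.1858]
eef_rot: [0.012, -0.012, -0.707, 0.707]
wrist_force: [-0.5, -0.9, 4.2]
grip_width: 0.0314
t 23.65 P [ 0.4771 -0.0959  0.1858] jawdeg -91.88 down [ 2.e-04 -1.e-04 -1.e+00] q [-0.21  0.87  0.54  2.13 -1.09  0.46 -0.4 ] F [-0.5 -0.9  4.2] w 0.0314
time_s: 24.65
tool_pos: [0.4773, -0.0957, 0.2868]
eef_rot: [0.011, -0.012, -0.707, 0.707]
wrist_force: [0.3, 0.5, -3.1]
grip_width: 0.0316
jaw -103 shift [0.1049 0.0017 0.204 ] turn [-0.   10.84 -0.09] bearing -39.0
jaw 77 shift [0.1049 0.0017 0.204 ] turn [-1.3000e-01 -1.6916e+02  0.0000e+00] bearing -39.0
t 24.65 P [ 0.4773 -0.0957  0.2868] jawdeg -91.86 down [ 1.5e-03 -2.0e-04 -1.0e+00] q [-0.36  0.73  0.78  2.09 -0.85  0.67 -0.6 ] F [ 0.3  0.5 -3.1] w 0.0316
```

```bash
python3 -m creep '[0.003,0,0.005,0,0.3,0, 0.011,0,0.021,0,1.1,0, 0.023,0,0.045,0,2.4,0, 0.038,0,0.075,0,4,0, 0.054,0,0.105,0,5.6,0, 0.07,0,0.136,0,7.2,0, 0.085,0,0.165,0,8.8,0, 0.096,0,0.187,0,9.9,0, 0.103,0,0.2,0,10.6,0, 0.105,0,0.204,0,10.8,0]'
python3 -m creep '[0,0,0,0,0,0, 0,0.006,0,0,0,0, 0,0.015,0,0,0,0, 0,0.027,0,0,0,0, 0,0.039,0,0,0,0, 0,0.05,0,0,0,0, 0,0.058,0,0,0,0, 0,0.06,0,0,0,0, 0,0.06,0,0,0,0, 0,0.06,0,0,0,0]'
python3 plan.py 0.3658 -0.2962 0.19 -102.7; python3 look.py w11 .3658 -.2962
```

```text
time_s: 25.65
tool_pos: [0.3638, -0.298, 0.2854]
eef_rot: [0.08, -0.079, -0.702, 0.703]
wrist_force: [0.5, 0.4, -3.0]
grip_width: 0.0315
time_s: 26.65
tool_pos: [0.3655, -0.2964, 0.226]
eef_rot: [0.078, -0.078, -0.703, 0.703]
wrist_force: [-0.3, -0.4, -3.3]
grip_width: 0.0316
jaw -103 shift [-0.0002  0.036  -0.0003] turn [-0.02  0.02 -0.03] bearing -39.0
jaw 77 shift [-0.0002  0.036  -0.0003] turn [-4.0000e-02 -1.7998e+02  3.0000e-02] bearing -39.0
t 26.65 P [ 0.3655 -0.2964  0.226 ] jawdeg -102.68 down [ 4.e-04 -4.e-04 -1.e+00] q [ 0.22  0.79  0.62  2.16 -1.01  0.51 -0.16] F [-0.3 -0.4 -3.3] w 0.0316
27488 rect [ 368.1 -297.5] [90.2 80.5] 37.7 circ [ 367.8 -297.8] 51.9 ztop 0.1092
```

View pics/w11.png

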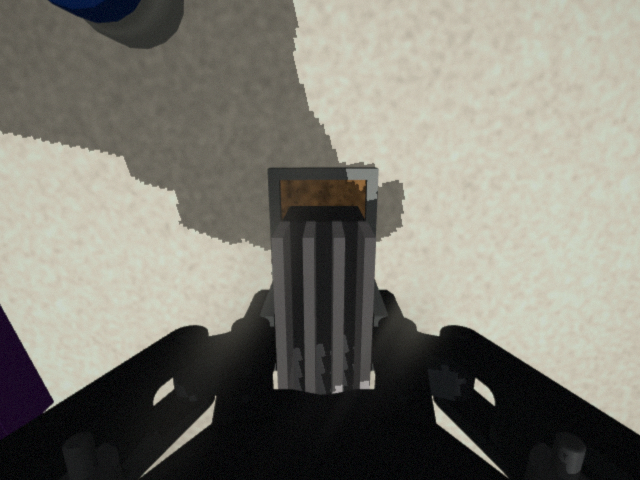

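The long sink is aligned with the long nest, rim at columns 268–378. Lowering it.

```bash
python3 -m creep '[0,0.006,0,0,0,0, 0,0.012,0,0,0,0, 0,0.018,0,0,0,0, 0,0.024,0,0,0,0, 0,0.029,0,0,0,0, 0,0.033,0,0,0,0, 0,0.035,0,0,0,0, 0,0.036,0,0,0,0, 0,0.036,0,0,0,0, 0,0.036,0,0,0,0]'
python3 plan.py 0.3658 -0.2962 0.19 -102.7
```

```text
time_s: 27.7
tool_pos: [0.3654, -0.2963, 0.1898]
eef_rot: [0.078, -0.078, -0.703, 0.703]
wrist_force: [-0.6, -0.4, -1.8]
grip_width: 0.0313
jaw -103 shift [-0.0004 -0.0002 -0.0002] turn [-0.01  0.02 -0.01] bearing -39.0
jaw 77 shift [-0.0004 -0.0002 -0.0002] turn [-1.0000e-02 -1.7998e+02  2.0000e-02] bearing -39.0
t 27.7 P [ 0.3654 -0.2963  0.1898] jawdeg -102.68 down [ 0.e+00 -3.e-04 -1.e+00] q [ 0.31  0.83  0.47  2.17 -1.06  0.39 -0.13] F [-0.6 -0.4 -1.8] w 0.0313
```

```bash
python3 -m creep '[0,0.001,0,0,0,0, 0,0.001,0,0,0,0, 0,0.001,0,0,0,0, 0,0.001,0,0,0,0, 0,0.001,0,0,0,0, 0,0.001,0,0,0,0, 0,0.001,0,0,0,0, 0,0.001,0,0,0,0, 0,0.001,0,0,0,0, 0,0.001,0,0,0,0]'
python3 -m creep '[0,0,0,0,0,0, 0,0,0,0,0,0, 0,0,0,0,0,0, 0,0,0,0,0,0, 0,0,0,0,0,0, 0,0,0,0,0,0, 0,0,0,0,0,0, 0,0,0,0,0,0, 0,0,0,0,0,0, 0,0,0,0,0,0]' 100
python3 -m creep '[0,-0.005,0,0,0,0, 0,-0.015,0,0,0,0, 0,-0.03,0,0,0,0, 0,-0.05,0,0,0,0, 0,-0.075,0,0,0,0, 0,-0.1,0,0,0,0, 0,-0.12,0,0,0,0, 0,-0.135,0,0,0,0, 0,-0.14,0,0,0,0, 0,-0.14,0,0,0,0]'
python3 look.py w12 .3658 -.2962; python3 plan.py 0.564 -0.410 0.33 -102.7
```

```text
time_s: 28.7
tool_pos: [0.3653, -0.2963, 0.1898]
eef_rot: [0.078, -0.079, -0.703, 0.703]
wrist_force: [-2.3, 1.8, 11.5]
grip_width: 0.0319
time_s: 29.7
tool_pos: [0.3655, -0.2962, 0.1887]
eef_rot: [0.078, -0.078, -0.703, 0.703]
wrist_force: [-0.6, -0.1, -1.2]
grip_width: 0.0855
time_s: 30.7
tool_pos: [0.3656, -0.2961, 0.3295]
eef_rot: [0.077, -0.078, -0.703, 0.703]
wrist_force: [-0.4, -0.6, -0.1]
grip_width: 0.0857
2361 rect [ 364.8 -296.7] [32.1 84.6] 77.3 circ [ 364.9 -296.8] 44.9 ztop 0.0614
jaw -103 shift [-0.2187 -0.0012  0.0678] turn [ 0.01  0.04 -0.01] bearing -36.0
jaw 77 shift [-0.2187 -0.0012  0.0678] turn [-2.0000e-02 -1.7996e+02 -2.0000e-02] bearing -36.0
t 30.75 P [ 0.3655 -0.296   0.3288] jawdeg -102.66 down [ 3.e-04  2.e-04 -1.e+00] q [ 0.09  0.63  0.82  2.1  -0.72  0.71 -0.41] F [ 0.   0.3 -0.1] w 0.085
```

View pics/w12.png

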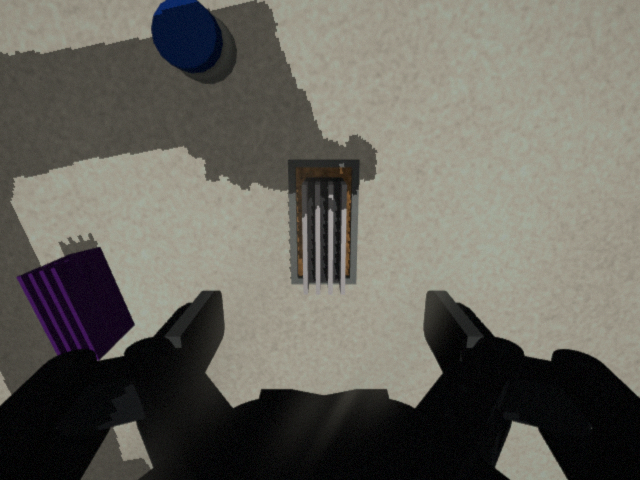

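The long sink is in its nest at (324,232), top at 61 mm. Last is the wide sleeve.

```bash
python3 -m creep '[-0.006,0,0.002,0,-1,0, -0.023,0,0.007,0,-4,0, -0.048,0,0.015,0,-9,0, -0.079,0,0.024,0,-15,0, -0.112,0,0.035,0,-21,0, -0.145,0,0.045,0,-28,0, -0.175,0,0.054,0,-34,0, -0.199,0,0.062,0,-39,0, -0.214,0,0.067,0,-42,0, -0.219,0,0.068,0,-43,0]'
python3 look.py w13 .564 -.41; python3 plan.py 0.564 -0.41 0.182
```

```text
time_s: 31.75
tool_pos: [0.5652, -0.4115, 0.3271]
eef_rot: [0.185, -0.186, 0.683, -0.682]
wrist_force: [-1.1, 1.3, -0.6]
grip_width: 0.0857
2168 rect [ 564.5 -411.7] [58.8 58.7] 25.9 circ [ 564.3 -411.8] 29.9 ztop 0.0571
jaw -60 shift [ 0.0003  0.1452 -0.0014] turn [0.05 0.   0.02] bearing -36.0
t 31.8 P [ 0.5651 -0.4112  0.3272] jawdeg -59.59 down [-7.e-04  6.e-04 -1.e+00] q [ 0.28  0.86  0.6   1.45 -0.53  1.   -0.03] F [ 1.1 -0.2  0.5] w 0.0855
```

View pics/w13.png

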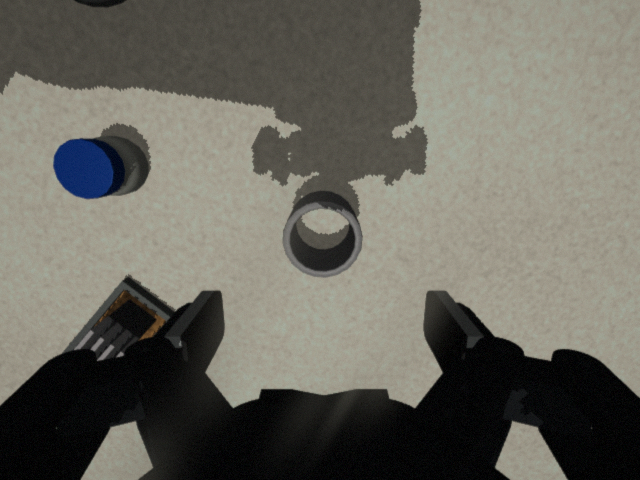

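The wide sleeve is at (322,235), centred. Descending.

```bash
python3 -m creep '[0,0.01,0,0,0,0, 0,0.028,0,0,0,0, 0,0.05,0,0,0,0, 0,0.073,0,0,0,0, 0,0.095,0,0,0,0, 0,0.114,0,0,0,0, 0,0.13,0,0,0,0, 0,0.14,0,0,0,0, 0,0.145,0,0,0,0, 0,0.145,0,0,0,0]'
python3 plan.py 0.5643 -0.4112 0.182; python3 look.py w14 .564 -.41
```

```text
time_s: 32.8
tool_pos: [0.5641, -0.4106, 0.1833]
eef_rot: [0.185, -0.185, 0.683, -0.682]
wrist_force: [-0.1, -0.6, -0.0]
grip_width: 0.0855
jaw -60 shift [0.0001 0.0013 0.0006] turn [0.03 0.   0.02] bearing -36.1
t 32.8 P [ 0.5641 -0.4106  0.1833] jawdeg -59.68 down [-5.e-04  2.e-04 -1.e+00] q [ 0.32  1.02  0.5   1.51 -0.63  0.77  0.04] F [-0.1 -0.6 -0. ] w 0.0855
53669 rect [ 567.3 -408. ] [ 51.2 119.9] 31.7 circ [ 564. -410.] 60.0 ztop 0.1075
```

View pics/w14.png

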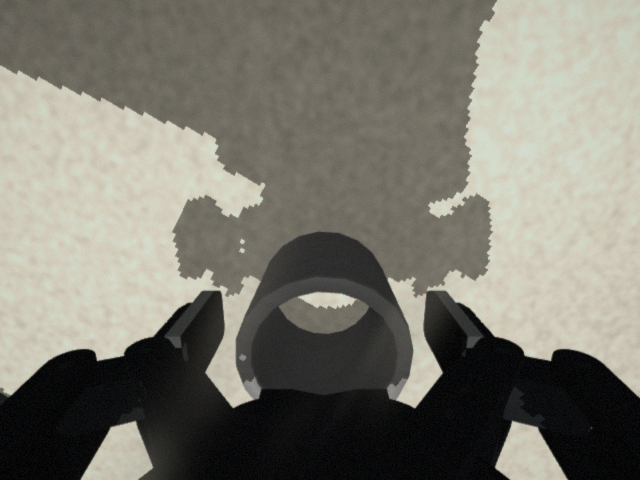

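The sleeve is centred between the pads at columns 237–412. Closing and lifting.

```bash
python3 -m creep '[0,0,0,0,0,0, 0,0,0,0,0,0, 0,0,0,0,0,0, 0,0,0,0,0,0, 0,0,0,0,0,0, 0,0,0,0,0,0, 0,0,0,0,0,0, 0,0,0,0,0,0, 0,0,0,0,0,0, 0,0,0,0,0,0]' 0
python3 plan.py 
python3 -m creep '[0,-0.003,0,0,0,0, 0,-0.01,0,0,0,0, 0,-0.022,0,0,0,0, 0,-0.037,0,0,0,0, 0,-0.053,0,0,0,0, 0,-0.073,0,0,0,0, 0,-0.093,0,0,0,0, 0,-0.111,0,0,0,0, 0,-0.12,0,0,0,0, 0,-0.12,0,0,0,0]'
python3 plan.py 0.6628 -0.158 0.305
```

```text
time_s: 33.85
tool_pos: [0.5646, -0.4108, 0.185]
eef_rot: [-0.185, 0.185, -0.682, 0.683]
wrist_force: [-0.6, 0.7, 5.9]
grip_width: 0.0585
t 33.85 P [ 0.5646 -0.4108  0.185 ] jawdeg -59.66 down [ 1.4e-03 -7.0e-04 -1.0e+00] q [ 0.32  1.02  0.5   1.51 -0.63  0.77  0.04] F [-0.6  0.7  5.9] w 0.0585
time_s: 34.85
tool_pos: [0.5645, -0.4111, 0.3058]
eef_rot: [-0.186, 0.184, -0.682, 0.683]
wrist_force: [-0.2, -0.5, -3.8]
grip_width: 0.0581
jaw -60 shift [-0.2126  0.0006 -0.1688] turn [-0.18  0.   -0.07] bearing -13.4
t 34.85 P [ 0.5645 -0.4111  0.3058] jawdeg -59.67 down [ 0.0027 -0.002  -1.    ] q [ 0.28  0.88  0.59  1.47 -0.55  0.96 -0.02] F [-0.2 -0.5 -3.8] w 0.0581
```

```bash
python3 -m creep '[-0.005,0,-0.004,0,0,0, -0.021,0,-0.017,0,0,0, -0.046,0,-0.036,0,0,0, -0.076,0,-0.06,0,0,0, -0.108,0,-0.086,0,0,0, -0.14,0,-0.111,0,0,0, -0.17,0,-0.135,0,0,0, -0.194,0,-0.154,0,0,0, -0.208,0,-0.165,0,0,0, -0.213,0,-0.169,0,0,0]'
python3 -m creep '[0,0,0,0,0,0, 0,0.008,0,0,0,0, 0,0.02,0,0,0,0, 0,0.036,0,0,0,0, 0,0.053,0,0,0,0, 0,0.068,0,0,0,0, 0,0.077,0,0,0,0, 0,0.08,0,0,0,0, 0,0.08,0,0,0,0, 0,0.08,0,0,0,0]'
python3 plan.py 0.6628 -0.158 0.189; python3 look.py w15 .6628 -.158
```

```text
time_s: 35.85
tool_pos: [0.6634, -0.1541, 0.3024]
eef_rot: [0.186, -0.187, 0.683, -0.681]
wrist_force: [-0.3, -0.3, -6.1]
grip_width: 0.0584
time_s: 36.85
tool_pos: [0.6631, -0.1574, 0.2243]
eef_rot: [-0.185, 0.185, -0.682, 0.683]
wrist_force: [0.6, -0.4, -3.4]
grip_width: 0.0585
jaw -60 shift [0.0006 0.0353 0.0003] turn [-0.06  0.   -0.04] bearing -13.4
t 36.85 P [ 0.6631 -0.1574  0.2243] jawdeg -59.67 down [ 1.2e-03 -5.0e-04 -1.0e+00] q [-0.11  0.96  0.56  1.56 -0.64  0.81 -0.33] F [ 0.6 -0.4 -3.4] w 0.0585
27713 rect [ 664.6 -154. ] [ 55.6 113. ] 14.3 circ [ 664.8 -156.3] 59.9 ztop 0.109
```

View pics/w15.png

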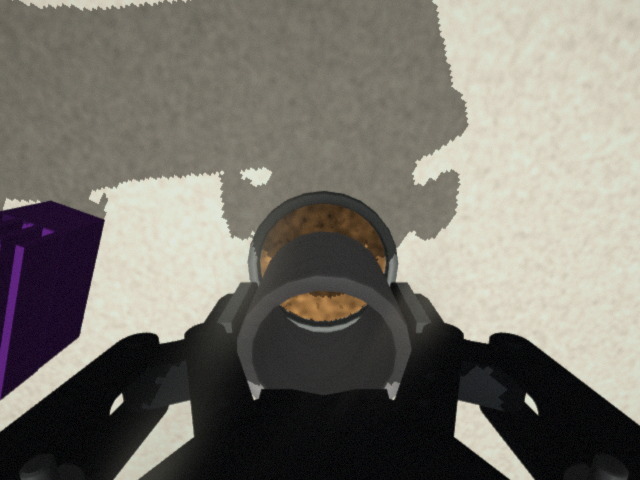

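The sleeve is over the wide nest, whose rim spans columns 248–397. Lowering it.

```bash
python3 -m creep '[0,0.006,0,0,0,0, 0,0.012,0,0,0,0, 0,0.018,0,0,0,0, 0,0.024,0,0,0,0, 0,0.029,0,0,0,0, 0,0.033,0,0,0,0, 0,0.035,0,0,0,0, 0,0.0355,0,0,0,0, 0,0.0355,0,0,0,0, 0,0.0355,0,0,0,0]'
python3 plan.py 0.6628 -0.158 0.189
```

```text
time_s: 37.9
tool_pos: [0.6625, -0.1572, 0.189]
eef_rot: [0.185, -0.185, 0.683, -0.682]
wrist_force: [-5.2, 1.2, 5.0]
grip_width: 0.058
jaw -60 shift [0.0001 0.     0.0008] turn [0.03 0.   0.  ] bearing -13.4
t 37.9 P [ 0.6625 -0.1572  0.189 ] jawdeg -59.68 down [-3.e-04  5.e-04 -1.e+00] q [-0.09  1.    0.53  1.57 -0.67  0.76 -0.31] F [-5.2  1.2  5. ] w 0.058
```

```bash
python3 -m creep '[0,0,0,0,0,0, 0,0,0,0,0,0, 0,0,0,0,0,0, 0,0,0,0,0,0, 0,0,0,0,0,0, 0,0,0,0,0,0, 0,0,0,0,0,0, 0,0,0,0,0,0, 0,0,0,0,0,0, 0,0,0,0,0,0]' 100
python3 -m creep '[0,-0.005,0,0,0,0, 0,-0.015,0,0,0,0, 0,-0.03,0,0,0,0, 0,-0.05,0,0,0,0, 0,-0.075,0,0,0,0, 0,-0.1,0,0,0,0, 0,-0.12,0,0,0,0, 0,-0.135,0,0,0,0, 0,-0.14,0,0,0,0, 0,-0.14,0,0,0,0]'
python3 look.py w16 .6628 -.158
python3 - <<'E'
from station import *
from h import *
for n in("scene","top"):
    i=camera_info(n);p,d=snapshot(n);f=f"pics/{n}9";cv2.imwrite(f+".png",p[:,:,::-1]);np.savez(f+".npz",p=p,d=d,mtx=i["mtx"],eye=i["eye"],o=i["orientation"])
    p,w=cloud(f+".npz")
    for nm,(x,y) in dict(wide=(.663,-.158),narrow=(.531,.407),sq=(.449,.105),lng=(.366,-.296),amber=(.533,.225),white=(.521,-.236),purA=(.5775,-.0245),purB=(.347,-.0745)).items():
        q=w[(np.hypot(w[...,0]-x,w[...,1]-y)<.055)&(w[...,2]>.042)&(w[...,2]<.08)]
        if len(q):
            r=cv2.minAreaRect(q[:,:2].astype(np.float32)*1000);print(n,nm,np.round(r[0],1),np.round(r[1],1),round(r[2],1),np.percentile(q[:,2],[90]).round(4))
print(get_state()["time_s"])
E
```

```text
time_s: 38.9
tool_pos: [0.6627, -0.1572, 0.1882]
eef_rot: [0.185, -0.185, 0.682, -0.682]
wrist_force: [-0.2, -0.2, -0.5]
grip_width: 0.0855
time_s: 39.9
tool_pos: [0.6628, -0.1572, 0.3291]
eef_rot: [-0.185, 0.185, -0.682, 0.683]
wrist_force: [-0.4, 0.2, -0.1]
grip_width: 0.0852
2381 rect [ 662.6 -158.3] [58.8 59.1] 61.6 circ [ 662.5 -158.3] 29.9 ztop 0.0612
scene wide [ 663.7 -158.5] [56.9 57.7] 48.7 [0.0602]
scene narrow [533.  405.7] [38.8 41.7] 15.2 [0.06]
scene lng [ 366.2 -296. ] [32.  86.2] 77.4 [0.0605]
scene amber [534.5 223. ] [37.8 41.4] 57.2 [0.0668]
scene white [ 522.5 -236.5] [41.2 43.1] 52.7 [0.0505]
scene purA [601.4 -21.9] [38.  34.9] 10.2 [0.056]
scene purB [347.3 -74.5] [86.7 34.8] 1.4 [0.0558]
top wide [ 659.3 -157.2] [56.3 59.2] 40.7 [0.0611]
top narrow [529.2 409.1] [40.2 33.6] 26.4 [0.0605]
top lng [ 364.4 -295.4] [34.5 83.7] 77.4 [0.0606]
top white [ 520.5 -235.1] [42.6 41.9] 25.6 [0.0514]
top purA [558.7 -34.1] [46.2 20.1] 5.4 [0.0577]
top purB [346.4 -73.5] [83.7 32.2] 1.0 [0.0576]
40.05
```

View pics/w16.png

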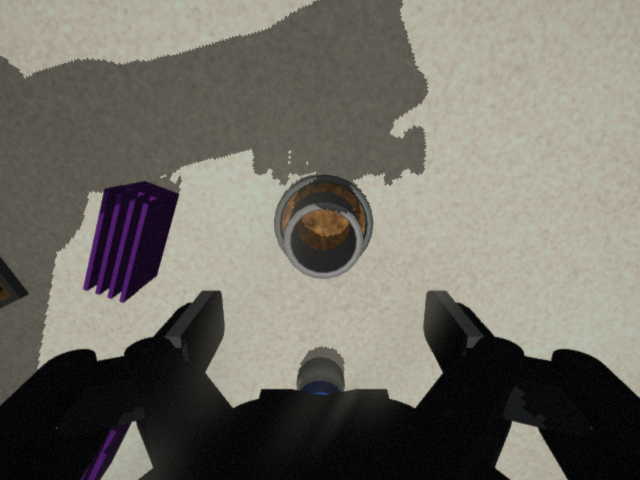

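View pics/scene9.png

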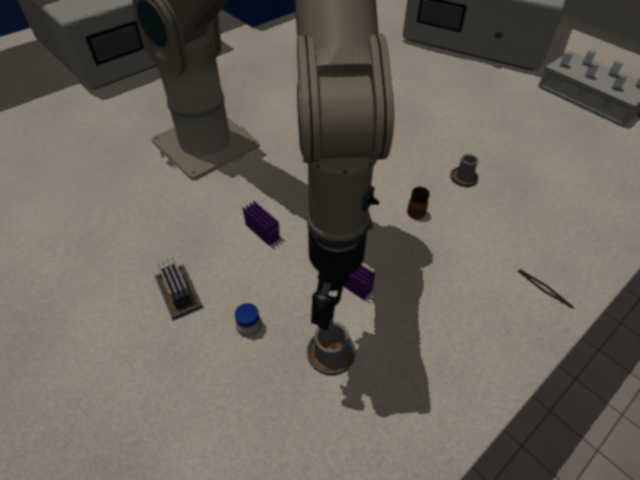

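The wide sleeve is in its nest at (323,240), top at 61 mm. The scene view shows the narrow sleeve and long sink in their nests and both jars upright in place. The arm hides the square nest, so I'll move aside for one more look.

```bash
python3 plan.py 0.58 -0.40 0.36
```

```text
jaw -60 shift [ 0.1939 -0.033   0.1682] turn [0.09 0.   0.07] bearing -34.6
t 40.05 P [ 0.6624 -0.1569  0.3271] jawdeg -59.67 down [-1.9e-03  7.0e-04 -1.0e+00] q [-0.15  0.84  0.64  1.51 -0.56  0.98 -0.39] F [0.5 0.3 0.3] w 0.0854
```

```bash
python3 -m creep '[0.005,-0.005,0.004,0,0,0, 0.02,-0.012,0.017,0,0,0, 0.043,-0.02,0.037,0,0,0, 0.071,-0.027,0.061,0,0,0, 0.1,-0.03,0.086,0,0,0, 0.128,-0.03,0.111,0,0,0, 0.154,-0.03,0.133,0,0,0, 0.175,-0.03,0.152,0,0,0, 0.188,-0.03,0.164,0,0,0, 0.193,-0.03,0.168,0,0,0]'
python3 - <<'E'
from station import *
from h import *
for n in("scene","top"):
    i=camera_info(n);p,d=snapshot(n);f=f"pics/{n}10";cv2.imwrite(f+".png",p[:,:,::-1]);np.savez(f+".npz",p=p,d=d,mtx=i["mtx"],eye=i["eye"],o=i["orientation"])
    p,w=cloud(f+".npz")
    for nm,(x,y) in dict(wide=(.663,-.158),narrow=(.531,.407),sq=(.449,.105),lng=(.366,-.296),amber=(.533,.225),white=(.521,-.236),purA=(.5775,-.0245),purB=(.347,-.0745)).items():
        q=w[(np.hypot(w[...,0]-x,w[...,1]-y)<.055)&(w[...,2]>.042)&(w[...,2]<.08)]
        if len(q):
            r=cv2.minAreaRect(q[:,:2].astype(np.float32)*1000);print(n,nm,np.round(r[0],1),np.round(r[1],1),round(r[2],1),np.percentile(q[:,2],[90]).round(4))
E
```

```text
time_s: 41.05
tool_pos: [0.5788, -0.4031, 0.3586]
eef_rot: [-0.183, 0.184, -0.682, 0.683]
wrist_force: [0.4, -0.7, -0.1]
grip_width: 0.0854
scene wide [ 663.3 -158.2] [56.8 59.4] 48.7 [0.0601]
scene narrow [532.9 404.2] [38.3 42.9] 64.9 [0.0602]
scene sq [450.2 103.9] [48.4 51.7] 55.7 [0.0602]
scene lng [ 365.1 -295.8] [31.9 85.9] 77.2 [0.0604]
scene amber [533.8 224. ] [38.1 40.9] 43.3 [0.0665]
scene white [ 522.7 -236.9] [43.  41.8] 3.9 [0.0506]
scene purA [578.2 -25.9] [84.5 35.1] 9.7 [0.0562]
scene purB [347.5 -75. ] [86.2 34.6] 1.5 [0.0561]
top wide [ 670.  -140.8] [23.2 56.7] 60.2 [0.0612]
top narrow [530.  406.3] [38.1 39.6] 2.6 [0.0604]
top sq [448.5 105.1] [48.9 47.8] 55.6 [0.0614]
top amber [532.1 225.4] [39.6 38.6] 44.3 [0.0672]
top purA [576.5 -24.3] [84.1 32.1] 9.0 [0.0575]
top purB [346.3 -73.6] [83.4 32.3] 1.2 [0.0574]
```

View pics/scene10.png

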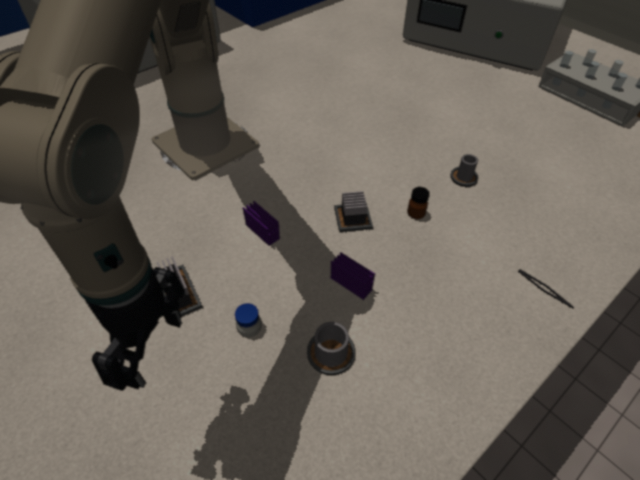

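The scene view shows everything in place: square sink (353,208), narrow sleeve (467,165), wide sleeve (332,340), and the long sink (178,285), partly hidden. Both jars and the purple blocks haven't moved. Handing in.

```bash
python3 -c "
from station import *
print(get_state()['joint_velocities'].round(3)); print(sign_off())"
```

```text
[-0.039 -0.002 -0.026  0.004 -0.012  0.004 -0.006]
the job is handed in; nothing more can be done
None
```

I put all four parts into their matching nests and handed the job in at about 41 s. `sign_off()` gives no verdict, so these results come from my own checks.

- **Placement:** the part tops stand about 60–61 mm above the bench, which is the 4 mm nest floor plus the 56 mm part height. Each part is within about 2 mm of its nest centre, and the two sinks line up with their nests to within about 1°.
- **Bystanders:** the amber jar, the white jar and the two purple look-alikes stand where they did at the start, to within the 1–2 mm measuring error. Nothing was knocked over.
- **Forces and joints:** the wrist readings I printed peaked at about 12 N. Joint 6 came within 0.005 rad and joint 5 within about 0.01 rad of their limits, but no printed reading passed a limit.
- **Incomplete or disagreeing checks:** in the last top view the arm hid the long sink and the white jar and cut off part of the wide sleeve, so that view's wide-sleeve reading is wrong. The wrist view taken at release and the scene camera both confirmed the wide sleeve and the long sink, and the scene camera confirmed the white jar.

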